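# Put the specimen jar away in the bench fridge door

### The job

Swing the small bench fridge's door wide open by its handle, stand the amber jar upright on the floor of the rack inside the door and let go of it, then shut the door fully without slamming it, the jar still standing in the rack. Leave the green jar and the petri dish where they are.

Things in the scene. Friction and masses are not known exactly. Their poses are not given: they have to be found in the camera images.
- fridge: White bench-top fridge, fixed, 240 mm deep (its x), 240 mm wide (y), 265 mm high without the door. Origin: centre of its underside. x points from front to back; the door is on the -x face, the shut door's outer face 150 mm from the origin. Above the door (252 to 265 mm up) runs a grey fascia flush with the door's outer face.
- fridge_door (a joint): Door angle, rad: 0 shut, stop at 1.95. It turns clockwise seen from above to open. Navy frame with a window, 240 mm wide, 29 mm thick, 8 to 250 mm above the bench, hinged about a vertical axis at the +y end of the fridge's front. 0.25 N m of hinge friction holds it where left; it may start slightly ajar.
- door_hinge (a point): On the door's vertical hinge axis, at the outer face and hinge-side edge of the door, 230 mm above the bench. Its axes turn with the door: x from the outer face inwards through the door, y from the free edge towards the hinge, z up; parallel to the fridge's when shut.
- fridge_handle: Vertical round aluminium bar, 12 mm thick, on the door's outer face near its free edge. Origin on the bar's axis, 230 mm above the bench; the bar runs from 101 mm below to 24 mm above it. In door_hinge axes it lies at x -45 mm (out from the face), y -215 mm. Two posts 40 and 85 mm below the origin carry it; the upper end is free. Axes as door_hinge, turning with the door.
- rack_floor (a point): Centre of the floor's upper surface in the white rack on the door's inner face, 150 mm above the bench; reached from above when the door is open. Axes as door_hinge, from which it lies at x 62, y -107.5 mm. Inside 66 mm along x (door panel on the -x side, lip on +x) by 141 mm along y. Lip and ends 4 mm thick, 30 mm high; the panel rises 100 mm above the floor.
- amber_jar: The jar to put away: amber glass, white cap, standing on the bench, about 110 to 225 g. Body 46 mm in diameter up to 66 mm, cap 43 mm in diameter from 69 to 85 mm, its full height. Origin: centre of its underside; z up along its axis.
- green_jar: Bystander: jar of the same shape and size in green glass with a black cap. Origin: centre of its underside.
- petri_dish: Bystander: round white lidded dish, 86 mm in diameter, 18 mm high, on the bench. Origin: centre of its underside.

How it is judged:
By the outcome, as a careful person would: the job done as asked, in the order asked, and still so for the second after the job is handed in, with the robot touching nothing.
It also fails if it takes over 70 s, if anything falls off the work surface, if the arm or the gripper's body presses on something with over 40 N, if the wrist force passes 120 N, or if a joint passes its speed limit or range.

### The arm

A 6-joint arm with a two-finger parallel gripper is mounted at the origin on the work surface. World frame = base frame: x ahead of the robot, y to its left, z up, the work surface at z = 0. Lengths are in m, angles in rad, forces in N, time in s.
With the tool pointing down it reaches from about 0.375 to 0.925 m from the base axis. Payload 5.7 kg.
Tool frame: the origin (TCP) lies midway between the tips of the shut fingers; the grasp point (between the pads) lies 19 mm behind it; z points along the fingers, y is the line along which they close (so a half turn about z gives the same grasp; the last joint's range is limited). The gripper opens to 88 mm and grips with 3 to 60 N. Pads are 20 mm wide; open, the fingers measure 115 mm over their backs; the gripper's body (75 mm by 178 mm) begins 61 mm behind the grasp point.
Start: joints at [-1.244, 0.359, 1.51, -0, 1.272, -0.115], TCP at [0.257, -0.542, 0.223] pointing down, gripper open.
Joint ranges: [-2.97, 2.97], [-1.01, 2.36], [0.21, 2.38], [-0.96, 4.11], [0.2, 2.71], [-2.98, 2.98]. Speed limits (rad/s): [2.39, 2.39, 3.14, 3.14, 3.14, 3.14].

### API

Orientations are given as a unit quaternion [x, y, z, w].
In Python, from bench import move_ptp, servo_line, goto_joints, move_gripper, sleep, inverse_kinematics, capture, PlanningError, close_job, spot_in, silhouettes, current_clock, current_joint_pos, current_qvel, current_joint_torque, current_position, current_orientation, current_force, current_torque, current_finger_gap, current_grip_force gives the robot as it stands. Calls block until the motion is done:
- move_ptp(position, orientation): joint-space move of the TCP to a pose.
- servo_line(position, orientation=None, rate=0.15, contact_N=None): straight line of the TCP; orientation=None keeps the orientation; rate is the mean speed in m/s. With contact_N (N) it stops when the force on the tool has changed by that much, and returns True; else False.
- goto_joints(angles): joint-space move.
- move_gripper(opening): finger opening in m; the grip force is fixed at half the most; returns when the fingers have stopped.
- sleep(seconds).
- inverse_kinematics(position, orientation): joint angles nearest the present ones, or None.
- capture(name): name is "scene" or "top" or "wrist"; returns a dict with "image" (400x640x3 uint8, blue, green, red), "range_z" (400x640 float32, m along the optical axis (not along the pixel's ray), 0 where there is no reading), "intrinsics" (3x3 intrinsics, pixels), "k1" (the pictures are not rectified: a ray, as slopes to the right and down, at radius r is drawn at 1 + k1 r^2 times it, then the intrinsics apply), "R" (3x3) and "t" (3): a world point X has camera coordinates R X + t. Camera axes: x right, y down, z forward; pixel columns grow to the right and rows downward; lengths in m; the calibration is good to about 2 mm. A picture is of the moment at which its call begins.
A pose or a line that the arm cannot do raises PlanningError and nothing moves.
- close_job(): hands the job in; it is judged then, once.
Trained networks look in the newest picture that a camera, given by its name, has taken for a name from the list of things; names that differ only in an ending like _2 or _b are one class to them, and where a whole thing is asked for, a point or a joint stands for the part that bears it (a point fixed in the world has none). Each returns a list of dicts, best first, with "conf" (0 to 1); they miss things now and then, are a little off and sometimes report something else, mostly with a low value. They report only what shows in the picture. A call takes as long as a camera call.
- spot_in(camera, query): "xy" ([column, row] in pixels, amid what is visible of it).
- silhouettes(camera, query): "region" (400x640 bool, what is visible of it) and "xy" ([column, row] in pixels, amid what is visible of it).
Readings, each from a call of its own:
- current_clock(): time.
- current_joint_pos(): joint angles.
- current_qvel(): joint speeds.
- current_joint_torque(): joint torques, N m.
- current_position(): TCP position.
- current_orientation(): TCP orientation.
- current_force(): force on the tool from outside, world axes, zero at the start.
- current_torque(): the same for the moment, N m.
- current_finger_gap(): finger opening in m.
- current_grip_force(): force on a finger pad.
Only numpy, scipy, OpenCV 4.12 (cv2) and the standard library are available. Lean on these libraries where they do the work, as an engineer would, in place of code of your own. Each camera call takes 0.05 s, during which the arm holds its last target. There are 200 camera calls.

## Working session

There is one attempt and no reset: what is moved stays moved. The work goes in short steps, each a Python script; the robot and the scene stay as the last script left them, time stands still between calls to the robot, and variables do not carry over. Pictures are saved under pics/ and viewed, at most 10 in all, crops included, and the job is handed in when it is done.

```bash
ls; mkdir -p pics; cat > h.py <<'E'
import numpy as np, cv2
from bench import *
def cloud(c, mask):
    K=np.array(c["intrinsics"]); z=c["range_z"]; v,u=np.nonzero(mask&(z>0)); zz=z[v,u]
    d=np.array([c["k1"],0,0,0,0],float) if np.isscalar(c["k1"]) else np.array([float(c["k1"]),0,0,0,0])
    n=cv2.undistortPoints(np.stack([u,v],1).astype(np.float64).reshape(-1,1,2),K,d).reshape(-1,2)
    P=np.c_[n*zz[:,None],zz]
    return (P-np.array(c["t"]))@np.array(c["R"])   # R^T (P-t)
E
python3 - <<'E'
from h import *
np.set_printoptions(precision=4,suppress=True)
for cam in ["scene","top"]:
    c=capture(cam); cv2.imwrite(f"pics/{cam}0.png",c["image"])
    print(cam,"campos",-np.array(c["R"]).T@c["t"])
    for n in ["amber_jar","green_jar","petri_dish","fridge","fridge_door","fridge_handle"]:
        for s in silhouettes(cam,n)[:2]:
            P=cloud(c,cv2.erode(s["region"].astype(np.uint8),np.ones((3,3)))>0)
            if len(P)==0: P=cloud(c,s["region"])
            if len(P): print(n,round(s["conf"],2),np.round(s["xy"]),len(P),"med",np.median(P,0),"lo",np.percentile(P,2,0),"hi",np.percentile(P,98,0))
print(current_clock(),current_orientation(),current_finger_gap())
E
```

```text
pics
scene campos [ 1.1087 -0.5226  0.7843]
green_jar 0.61 [403. 170.] 318 med [0.4944 0.3731 0.0573] lo [0.4745 0.365  0.0094] hi [0.5075 0.3966 0.0882]
petri_dish 0.9 [406. 221.] 451 med [0.6178 0.2405 0.0186] lo [0.5799 0.2067 0.0082] hi [0.652  0.2784 0.022 ]
petri_dish 0.42 [404. 168.] 312 med [0.4944 0.3729 0.0561] lo [0.4747 0.365  0.0102] hi [0.5075 0.3964 0.0882]
fridge 0.8 [223. 282.] 26597 med [ 0.6511 -0.3436  0.2624] lo [ 0.4635 -0.4553  0.0222] hi [ 0.7029 -0.1768  0.2674]
fridge_door 0.79 [308. 268.] 664 med [ 0.6662 -0.1754  0.1622] lo [ 0.4494 -0.1876  0.0259] hi [ 0.6684 -0.1402  0.2475]
fridge_handle 0.65 [254. 188.] 32 med [ 0.4503 -0.1424  0.2328] lo [ 0.447  -0.1446  0.211 ] hi [ 0.4525 -0.1397  0.2518]
fridge_handle 0.27 [226. 279.] 26350 med [ 0.6517 -0.3437  0.2626] lo [ 0.4647 -0.4549  0.0248] hi [ 0.7029 -0.1778  0.2674]
top campos [ 0.4534 -0.0098  1.1387]
amber_jar 0.72 [229. 244.] 247 med [0.443  0.2157 0.0826] lo [0.4256 0.202  0.028 ] hi [0.4599 0.2384 0.087 ]
green_jar 0.94 [172. 224.] 358 med [0.4842 0.3747 0.0806] lo [0.4644 0.3654 0.0067] hi [0.5019 0.4029 0.0872]
petri_dish 0.74 [226. 181.] 657 med [0.6099 0.25   0.0166] lo [0.5754 0.2153 0.0122] hi [0.6455 0.2852 0.0205]
fridge 0.96 [456. 179.] 16331 med [ 0.5599 -0.2888  0.2637] lo [ 0.4442 -0.4378  0.0389] hi [ 0.6792 -0.1656  0.2672]
fridge_door 0.71 [396. 202.] 1944 med [ 0.5339 -0.1788  0.1332] lo [ 0.4346 -0.1921  0.0265] hi [ 0.6521 -0.1531  0.2509]
fridge_door 0.22 [166. 227.] 321 med [0.4846 0.3747 0.0816] lo [0.4668 0.3654 0.0195] hi [0.5019 0.4021 0.0873]
fridge_handle 0.47 [385. 237.] 54 med [ 0.4468 -0.1399  0.2008] lo [ 0.4416 -0.1731  0.1884] hi [ 0.4494 -0.132   0.2536]
0.7 [ 0.9757  0.2191 -0.     -0.    ] 0.08790609601583006
```

```bash
python3 - <<'E'
from h import *
a=cv2.imread("pics/scene0.png");b=cv2.imread("pics/top0.png")
cv2.imwrite("pics/both.png",np.vstack([a[:300,60:640],b[100:400,60:640]]))
np.set_printoptions(precision=4,suppress=True)
c=capture("top"); P=cloud(c,np.ones((400,640),bool))
Q=P[(abs(P[:,2]-.265)<.006)&(P[:,1]<-.1)]
r=cv2.minAreaRect((Q[:,:2]*1000).astype(np.float32)); print("fridge top+fascia",r,cv2.boxPoints(r),len(Q))
D=P[(abs(P[:,2]-.25)<.004)&(P[:,1]<-.05)]; print(len(D)); r=cv2.minAreaRect((D[:,:2]*1000).astype(np.float32)); print(r,cv2.boxPoints(r))
E
```

```text
fridge top+fascia ((456.552978515625, -353.7174072265625), (523.6459350585938, 312.2359313964844), 21.020221710205078) [[ 156.1542 -301.9037]
 [ 268.1524 -593.3616]
 [ 756.9518 -405.5311]
 [ 644.9536 -114.0732]] 14753
433
((403.1931457519531, -313.4010314941406), (571.485595703125, 181.5260467529297), 48.29726791381836) [[ 145.3339 -466.3569]
 [ 280.8624 -587.12  ]
 [ 661.0524 -160.4452]
 [ 525.5239  -39.6821]]
```

View pics/both.png

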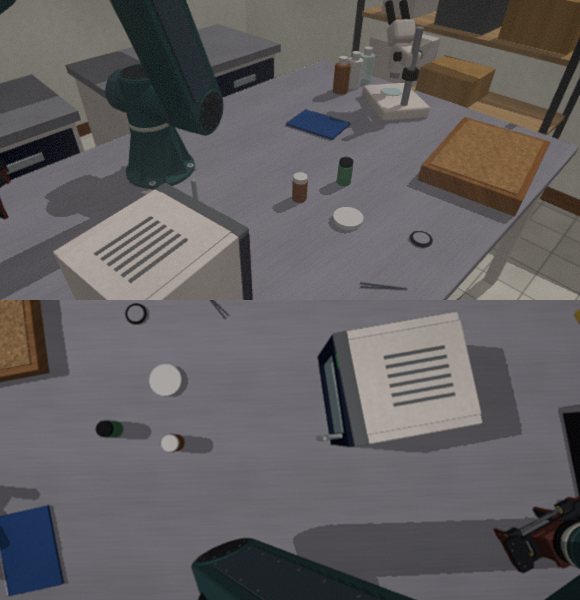

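The top view shows the fridge with its front (navy door, handle near [385,237]) facing +y and the hinge on the far side. The amber jar is at about [231,243], the green jar at [168,228] and the dish at [226,180], all clear of the door's sweep. Next I'll fit the fridge and door pose.

```bash
cat >> h.py <<'E'
def R2(a): return np.array([[np.cos(a),-np.sin(a)],[np.sin(a),np.cos(a)]])
E
python3 - <<'E'
from h import *
np.set_printoptions(precision=4,suppress=True)
c=capture("top"); 
m=silhouettes("top","fridge")[0]["region"]; P=cloud(c,m)
Q=P[(abs(P[:,2]-.265)<.006)]
r=cv2.minAreaRect((Q[:,:2]*1000).astype(np.float32)); print("fridge top",r); print(cv2.boxPoints(r),len(Q))
big=cv2.dilate(m.astype(np.uint8),np.ones((25,25)))>0
P=cloud(c,big); g=P[(P[:,1]>-.17)&(P[:,2]>.05)&(P[:,1]<-.05)]
T=g[(g[:,2]>.24)]; print("bar/door top pts",len(T)); print(T[:40])
# bystander/jar cap centres
for n in ["amber_jar","green_jar"]:
    s=silhouettes("top",n)[0]; J=cloud(c,s["region"]); J=J[abs(J[:,2]-.085)<.006]; print(n,cv2.minEnclosingCircle((J[:,:2]*1000).astype(np.float32)),J.mean(0))
s=silhouettes("top","fridge_door")[0]; D=cloud(c,s["region"])
for lo in [.03,.07,.11,.15,.19,.22]:
    k=D[(D[:,2]>lo)&(D[:,2]<lo+.03)]
    if len(k)>20: print(lo,len(k),np.polyfit(k[:,0],k[:,1],1),k[:,0].min(),k[:,0].max())
E
```

```text
fridge top ((565.723388671875, -310.9305725097656), (239.7853240966797, 271.8818359375), 8.727304458618164)
[[ 426.5923 -194.7552]
 [ 467.8455 -463.489 ]
 [ 704.8545 -427.106 ]
 [ 663.6013 -158.3721]] 14721
bar/door top pts 219
[[ 0.6644 -0.1649  0.2604]
 [ 0.6641 -0.1668  0.2613]
 [ 0.6639 -0.1688  0.2619]
 [ 0.6618 -0.1623  0.2627]
 [ 0.6612 -0.164   0.2649]
 [ 0.6613 -0.1662  0.2642]
 [ 0.6615 -0.1685  0.2632]
 [ 0.6607 -0.1608  0.2587]
 [ 0.6595 -0.1621  0.2633]
 [ 0.6588 -0.1637  0.2662]
 [ 0.6592 -0.1661  0.2643]
 [ 0.6589 -0.1681  0.2649]
 [ 0.6602 -0.1598  0.2518]
 [ 0.6601 -0.1619  0.2518]
 [ 0.6575 -0.1621  0.2628]
 [ 0.6567 -0.1636  0.2658]
 [ 0.657  -0.1659  0.2646]
 [ 0.657  -0.1681  0.2643]
 [ 0.6592 -0.1605  0.2468]
 [ 0.6586 -0.1623  0.249 ]
 [ 0.6555 -0.1621  0.2622]
 [ 0.6559 -0.1645  0.2602]
 [ 0.6555 -0.1664  0.2616]
 [ 0.6554 -0.1684  0.262 ]
 [ 0.6569 -0.1603  0.2474]
 [ 0.657  -0.1626  0.2466]
 [ 0.6539 -0.1624  0.2598]
 [ 0.6533 -0.1641  0.2623]
 [ 0.6528 -0.1658  0.2643]
 [ 0.6535 -0.1685  0.2607]
 [ 0.6548 -0.1602  0.2473]
 [ 0.6539 -0.1617  0.2509]
 [ 0.6524 -0.1628  0.2572]
 [ 0.6505 -0.1635  0.2653]
 [ 0.6505 -0.1656  0.265 ]
 [ 0.6504 -0.1677  0.265 ]
 [ 0.6506 -0.1699  0.264 ]
 [ 0.6536 -0.1609  0.2427]
 [ 0.6522 -0.162   0.2487]
 [ 0.6502 -0.1627  0.2573]]
amber_jar ((444.1073913574219, 224.37742614746094), 21.04438591003418) [0.4438 0.2241 0.0838]
green_jar ((485.0516052246094, 387.70184326171875), 21.428747177124023) [0.4848 0.3876 0.0836]
0.03 446 [ 0.1106 -0.2387] 0.4281054907992764 0.6609105846072033
0.07 191 [ 0.1211 -0.247 ] 0.4285964535435321 0.6615339061356872
0.11 217 [ 0.1216 -0.2474] 0.42939619740104595 0.6597409052549633
0.15 135 [ 0.0801 -0.2205] 0.42772375193746986 0.6611133766984062
0.19 145 [ 0.0329 -0.1833] 0.4285596394964537 0.6611984019388463
0.22 565 [ 0.0845 -0.2189] 0.4273285023300628 0.6615405033850976
```

Door is about 0.035 rad ajar, with the hinge at about (0.664, -0.158). Next: check IK along the arc, then grasp the handle.

```bash
cat >> h.py <<'E'
from scipy.spatial.transform import Rotation as Ro
HG=np.array([.6636,-.1584]); A0=np.radians(8.73)      # hinge, fridge y-axis yaw
def door(x,y,th):                                     # door_hinge axes -> world xy
    a=A0-th; return HG+R2(a-np.pi/2)@[x,0]+R2(a)@[y-0,0] if False else HG+x*np.array([np.sin(a),-np.cos(a)])+y*np.array([np.cos(a),np.sin(a)])
def down(a):                                          # tool down, closing axis at yaw a
    y=np.array([np.cos(a),np.sin(a),0]); z=np.array([0,0,-1.]); return Ro.from_matrix(np.c_[np.cross(y,z),y,z]).as_quat()
def hpos(th,z=.217): return np.r_[door(-.045,-.215,th),z]
E
python3 - <<'E'
from h import *
np.set_printoptions(precision=3,suppress=True)
print(hpos(.035),hpos(1.8),door(.062,-.1075,1.8))
for f in (0,np.pi):
    for th in (0,.5,1,1.5,1.8): print(f,th,inverse_kinematics(hpos(th),down(A0-th+f)))
    print("rack",inverse_kinematics(np.r_[door(.062,-.1075,1.8),.19],down(A0-1.8+f)),inverse_kinematics([.444,.224,.04],down(A0-1.8+f)))
E
```

```text
[ 0.445 -0.139  0.217] [0.725 0.053 0.217] [ 0.61  -0.046]
0 0 [-0.466  0.173  1.792 -0.     1.177 -0.619]
0 0.5 [-0.234  0.19   1.77  -0.     1.182  0.114]
0 1 [-0.066  0.301  1.613 -0.     1.227  0.782]
0 1.5 [-0.012  0.453  1.371 -0.     1.317  1.336]
0 1.8 [-0.023  0.547  1.208 -0.     1.386  1.625]
rack [-0.189  0.405  1.523 -0.     1.214  1.459] [ 0.328  0.466  1.914 -0.     0.762  1.976]
3.141592653589793 0 [-0.466  0.173  1.792 -0.     1.177  2.523]
3.141592653589793 0.5 None
3.141592653589793 1 [-0.066  0.301  1.613 -0.     1.227 -2.36 ]
3.141592653589793 1.5 [-0.012  0.453  1.371 -0.     1.317 -1.806]
3.141592653589793 1.8 [-0.023  0.547  1.208 -0.     1.386 -1.517]
rack [-0.189  0.405  1.523 -0.     1.214 -1.683] [ 0.328  0.466  1.914 -0.     0.762 -1.166]
```

```bash
python3 - <<'E'
from h import *
np.set_printoptions(precision=3,suppress=True)
p=np.array(current_position()); servo_line([p[0],p[1],.37],rate=.3)
th=.035
move_ptp(hpos(th,.33),down(A0-th))
c=capture("wrist"); cv2.imwrite("pics/w1.png",c["image"])
for s in spot_in("wrist","fridge_handle")[:2]: print(s)
sil=silhouettes("wrist","fridge_handle")
if sil:
    P=cloud(c,sil[0]["region"]); print(len(P),np.median(P,0)); T=P[abs(P[:,2]-.254)<.006]; print("bar top",len(T),T.mean(0) if len(T) else 0)
print(hpos(th),current_position(),current_clock())
E
```

```text
{'xy': [322.4, 202.9], 'conf': 0.59}
18246 [ 0.537 -0.182  0.172]
bar top 2216 [ 0.486 -0.182  0.25 ]
[ 0.445 -0.139  0.217] [ 0.445 -0.14   0.33 ] 3.4333
```

View pics/w1.png

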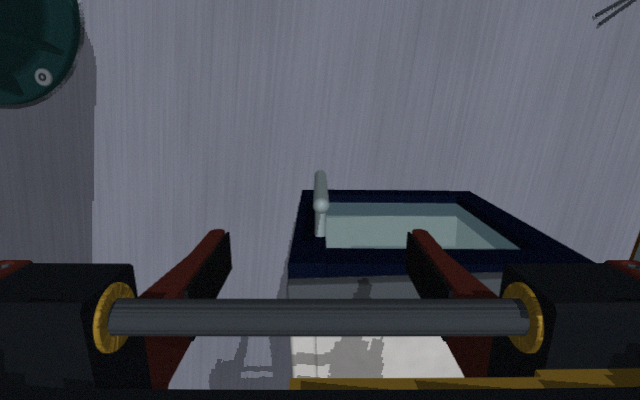

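The wrist view shows the bar top at [321,205], midway between the fingertips at [228,235] and [412,235]. I'll refine with its depth, descend, grip and open.

```bash
python3 - <<'E'
from h import *
np.set_printoptions(precision=3,suppress=True)
c=capture("wrist"); m=np.zeros((400,640),bool); m[170:215,312:330]=1
P=cloud(c,m); T=P[P[:,2]>.24]; print("bar top",len(T),T.mean(0) if len(T) else P[::40])
b=T.mean(0)[:2] if len(T)>10 else hpos(.035)[:2]
if np.linalg.norm(b-hpos(.035)[:2])>.012: raise SystemExit("check")
r=b-HG; # door angle from the bar's bearing
r0=hpos(0)[:2]-HG; th=np.arctan2(r0[1],r0[0])-np.arctan2(r[1],r[0]); th=(th+np.pi)%(2*np.pi)-np.pi
print("th",th,np.linalg.norm(r),np.linalg.norm(r0)); th=max(th,0)
print("hit",servo_line([b[0],b[1],.217],down(A0-th),rate=.1,contact_N=8))
f0=np.array(current_force()); move_gripper(.0)
print(current_position(),current_finger_gap(),current_grip_force(),np.array(current_force())-f0,current_clock())
E
```

```text
bar top 246 [ 0.448 -0.139  0.251]
th 0.03468918781972752 0.2163685108731125 0.21965882636488793
hit False
[ 0.447 -0.139  0.217] 0.01134992462975035 29.99758690595627 [-4.23   0.127  4.104] 5.925
```

```bash
python3 - <<'E'
from h import *
np.set_printoptions(precision=3,suppress=True)
th0=.035; off=R2(th0)@(np.array(current_position())[:2]-hpos(th0)[:2]); off=np.clip(off,-.004,.004)
f0=np.array(current_force())
for th in np.linspace(th0,1.8,13)[1:]:
    p=hpos(th); p[:2]+=R2(-th)@off
    servo_line(p,down(A0-th),rate=.13)
    f=np.array(current_force())-f0; print(round(th,2),f,round(current_finger_gap(),4),round(current_clock(),2))
    if np.linalg.norm(f)>40: print("stop");break
c=capture("top"); cv2.imwrite("pics/top1.png",c["image"])
E
```

```text
0.18 [ 4.48   1.632 -4.754] 0.0111 6.32
0.33 [ 6.648  0.003 -6.817] 0.0115 6.72
0.48 [ 8.463 -0.071 -9.867] 0.0113 7.12
0.62 [ 8.251 -1.997 -9.871] 0.0113 7.52
0.77 [ 8.811 -3.074 -9.646] 0.0115 7.92
0.92 [ 8.483 -3.436 -8.768] 0.0116 8.32
1.06 [ 7.345 -3.614 -8.133] 0.0111 8.72
1.21 [ 7.141 -5.58  -6.722] 0.0116 9.12
1.36 [ 6.205 -3.777 -7.779] 0.0115 9.52
1.51 [ 4.603 -4.223 -5.374] 0.0113 9.92
1.65 [ 5.79  -3.812 -5.252] 0.0114 10.32
1.8 [ 4.157 -0.927 -4.366] 0.0114 10.72
```

View pics/top1.png

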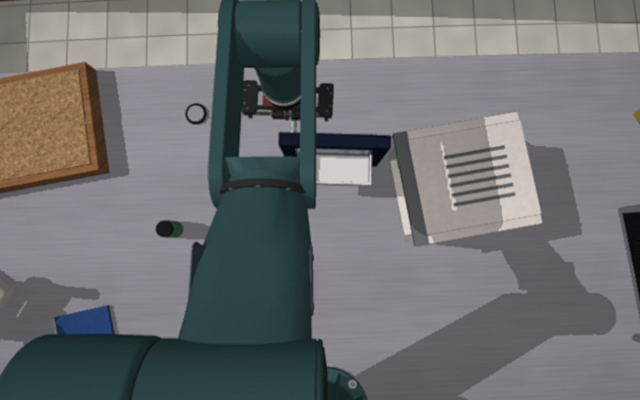

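Door is wide open with the rack visible at [343,167]. I'll let go, go above the jar, and measure the jar (wrist) and the rack (top).

```bash
python3 - <<'E'
from h import *
np.set_printoptions(precision=4,suppress=True)
move_gripper(.05); p=np.array(current_position()); servo_line([p[0],p[1],.36],rate=.3)
move_gripper(.088); o=down(A0-1.8)
move_ptp([.444,.224,.20],o)
c=capture("wrist"); cv2.imwrite("pics/w2.png",c["image"])
for s in silhouettes("wrist","amber_jar")[:1]:
    P=cloud(c,s["region"]); J=P[abs(P[:,2]-.085)<.006]; print("jar",s["conf"],cv2.minEnclosingCircle((J[:,:2]*1000).astype(np.float32)))
c=capture("top"); cv2.imwrite("pics/top2.png",c["image"])
P=cloud(c,np.ones((400,640),bool)); P=P[(P[:,0]>.5)&(P[:,0]<.8)&(P[:,1]>-.16)&(P[:,1]<.12)]
D=P[abs(P[:,2]-.25)<.006]; print("door top",len(D)); 
if len(D)>20: print(cv2.boxPoints(cv2.minAreaRect((D[:,:2]*1000).astype(np.float32))))
F=P[abs(P[:,2]-.15)<.006]; print("rack floor",len(F))
if len(F)>20: r=cv2.minAreaRect((F[:,:2]*1000).astype(np.float32)); print(r,np.median(F,0))
L=P[abs(P[:,2]-.18)<.005]; print("lip",len(L))
if len(L)>10: print(cv2.boxPoints(cv2.minAreaRect((L[:,:2]*1000).astype(np.float32))))
print("model",door(.062,-.1075,1.8),current_clock())
cv2.imwrite("pics/c2.png",np.hstack([cv2.resize(c["image"][100:260,230:430],None,fx=2,fy=2),cv2.resize(cv2.imread("pics/w2.png"),(400,320))[:, :400]]))
E
```

```text
jar 0.79 ((446.1533203125, 221.75466918945312), 21.506608963012695)
door top 1582
[[ 631.6038 -157.2647]
 [ 711.7304 -163.0063]
 [ 728.8779   76.294 ]
 [ 648.7513   82.0356]]
rack floor 1723
((620.731689453125, -29.630844116210938), (221.48223876953125, 125.78156280517578), 66.72930145263672) [ 0.6111 -0.0488  0.1488]
lip 251
[[ 520.3409 -107.1001]
 [ 634.3705 -154.6898]
 [ 718.5172   46.9338]
 [ 604.4875   94.5235]]
model [ 0.61   -0.0465] 14.425
```

View pics/c2.png

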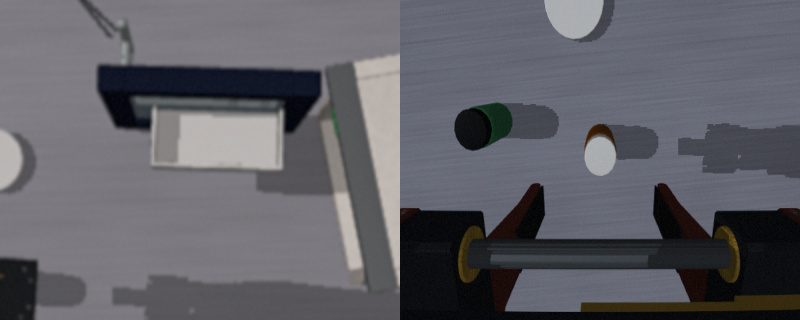

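The left crop shows the open rack, empty and upright, and its measured centre matches the model. The right crop shows the jar between the fingers. Now pick and place.

```bash
python3 - <<'E'
from h import *
np.set_printoptions(precision=4,suppress=True)
o=down(A0-1.8); gz=.058-.019
print("hit",servo_line([.445,.223,gz],o,rate=.15,contact_N=10))
move_gripper(0); print(current_finger_gap(),current_grip_force())
servo_line([.445,.223,.30],rate=.25); print("lifted",current_finger_gap(),current_grip_force(),current_force())
R=np.r_[.6100,-.0475]
move_ptp(np.r_[R,.15+gz+.12],o)
servo_line(np.r_[R,.15+gz+.025],rate=.15)
c=capture("top"); cv2.imwrite("pics/top3.png",c["image"])
print("hit",servo_line(np.r_[R,.15+gz-.004],rate=.025,contact_N=4))
print(current_position(),current_force(),current_finger_gap(),current_clock())
c=capture("scene"); cv2.imwrite("pics/s3.png",c["image"])
E
```

```text
hit False
0.04516770552292339 29.9954700213857
lifted 0.0454972556406012 29.99236720672343 [-0.5407  0.2625 -1.7289]
hit True
[ 0.6099 -0.0475  0.189 ] [ 0.6336 -0.7515  4.1556] 0.04524655191094756 20.5333
```

View pics/s3.png

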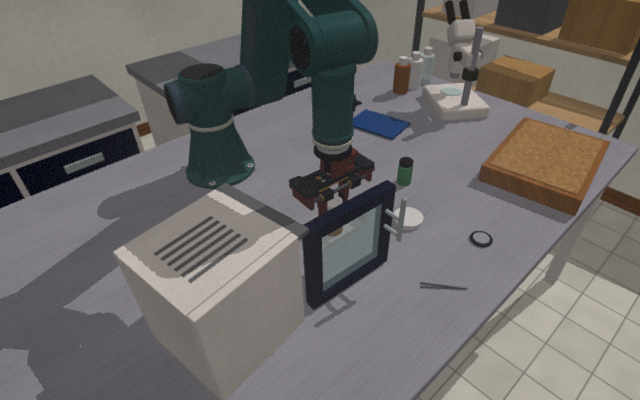

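The jar reached the rack floor at exactly the expected height; the picture shows the gripper over the rack behind the open door ([345,230]). Release, check, and regrip the handle.

```bash
python3 - <<'E'
from h import *
np.set_printoptions(precision=4,suppress=True)
o=down(A0-1.8)
move_gripper(.075); p=np.array(current_position()); servo_line([p[0],p[1],.37],rate=.2)
move_gripper(.06)
h=hpos(1.8); move_ptp(np.r_[h[:2],.36],o)
c=capture("wrist"); cv2.imwrite("pics/w4.png",c["image"])
d=capture("top"); s=silhouettes("top","amber_jar")
for k in s[:2]: P=cloud(d,k["region"]); print("jar top",k["conf"],np.median(P,0))
cv2.imwrite("pics/c4.png",np.hstack([cv2.resize(d["image"][100:260,230:430],None,fx=2,fy=2),cv2.resize(c["image"],(400,320))]))
P=cloud(c,np.ones((400,640),bool)); T=P[(abs(P[:,2]-.252)<.006)&(np.linalg.norm(P[:,:2]-h[:2],axis=1)<.025)]
print("bar top",len(T),T.mean(0) if len(T) else 0,h,current_position(),current_clock())
E
```

```text
jar top 0.66 [ 0.6005 -0.0444  0.2328]
bar top 175 [0.7261 0.05   0.2519] [0.725  0.0525 0.217 ] [0.7242 0.0511 0.3609] 23.5667
```

View pics/c4.png

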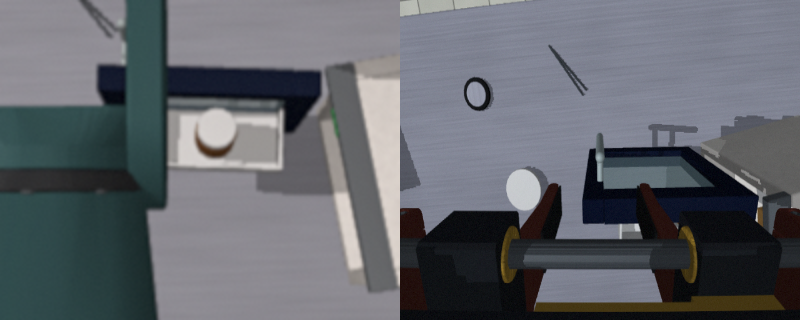

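The jar stands upright in the rack (left crop, [215,130]) and the bar sits between the fingers. Grip and close gently.

```bash
python3 - <<'E'
from h import *
np.set_printoptions(precision=4,suppress=True)
b=np.array([.7258,.0505]); th0=1.8
print("hit",servo_line(np.r_[b,.217],down(A0-th0),rate=.1,contact_N=8)); move_gripper(0); print("gap",current_finger_gap())
off=np.clip(R2(th0)@(np.array(current_position())[:2]-hpos(th0)[:2]),-.004,.004)
f0=np.array(current_force()); P=lambda th:np.r_[hpos(th)[:2]+R2(-th)@off,.217]
for th in np.linspace(th0,.08,13)[1:]:
    servo_line(P(th),down(A0-th),rate=.1); f=np.array(current_force())-f0
    if np.linalg.norm(f)>25: print("force",th,f)
    if np.linalg.norm(f)>50: raise SystemExit("stop")
for th in (.04,.01,-.02,-.05):
    hit=servo_line(P(th),down(A0-th),rate=.03,contact_N=12); print(th,hit,np.array(current_force())-f0,current_position())
    if hit: break
print(current_clock())
E
```

```text
hit False
gap 0.011451499340598876
0.04 False [ 3.5616 -1.5841 -8.7127] [ 0.4467 -0.1362  0.2169]
0.01 False [  5.0648  -2.6338 -10.7831] [ 0.4461 -0.1433  0.217 ]
-0.02 True [0.7089 1.1697 5.0105] [ 0.4459 -0.1462  0.2169]
32.5167
```

```bash
python3 - <<'E'
from h import *
np.set_printoptions(precision=4,suppress=True)
p=np.array(current_position()); n=np.array([np.sin(A0),-np.cos(A0),0])
for i in range(2):
    print(servo_line(p+n*.008,rate=.015,contact_N=15),current_position(),current_force())
move_gripper(.05); p=np.array(current_position()); print(p)
servo_line([p[0],p[1],.37],rate=.2)
move_ptp([.38,.25,.40],down(A0))
d=capture("top"); c=capture("scene"); cv2.imwrite("pics/c5.png",np.vstack([cv2.resize(d["image"][100:280,300:560],(640,443))[60:343],c["image"][80:380]]))
P=cloud(d,np.ones((400,640),bool)); H=P[(P[:,2]>.18)&(P[:,2]<.26)&(abs(P[:,0]-.447)<.02)&(P[:,1]>-.16)&(P[:,1]<-.12)]; print("handle",len(H),np.median(H,0),hpos(0))
s=silhouettes("top","fridge_door")[0]; D=cloud(d,s["region"])
for lo in [.03,.07,.11,.22]:
    k=D[(D[:,2]>lo)&(D[:,2]<lo+.03)]
    if len(k)>20: print(lo,len(k),np.polyfit(k[:,0],k[:,1],1))
print(np.tan(A0),current_clock())
E
```

```text
True [ 0.4459 -0.1461  0.2169] [-0.2872  1.5945  4.5665]
True [ 0.4459 -0.1465  0.2168] [-0.2115  1.0473  4.0282]
[ 0.446  -0.1464  0.2162]
handle 53 [ 0.4453 -0.144   0.2439] [ 0.4443 -0.1466  0.217 ]
0.03 453 [ 0.1536 -0.2671]
0.07 199 [ 0.1627 -0.2748]
0.11 229 [ 0.1578 -0.272 ]
0.22 374 [ 0.0994 -0.2296]
0.15355740511249424 36.5833
```

View pics/c5.png

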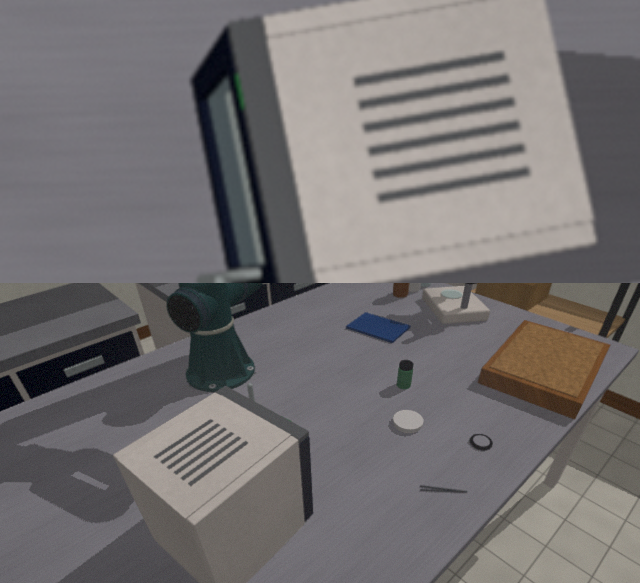

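The door's face now parallels the fridge (slope 0.154–0.16 vs 0.1536) and the bystanders are unmoved. A gentle closed-finger push on the bar will confirm it is fully shut.

```bash
python3 - <<'E'
from h import *
np.set_printoptions(precision=4,suppress=True)
n=np.array([np.sin(A0),-np.cos(A0),0]); h=hpos(0,.222); o=down(A0)
move_gripper(0)
s=h-n*.05; move_ptp(np.r_[s[:2],.33],o); servo_line(s,rate=.15)
print(servo_line(h+n*.01,rate=.03,contact_N=6)); p1=np.array(current_position()); print(p1,current_force())
print(servo_line(p1+n*.012,rate=.02,contact_N=12)); p2=np.array(current_position()); print("moved",(p2-p1)@n,current_force())
servo_line(p2-n*.06,rate=.1); q=np.array(current_position()); servo_line([q[0],q[1],.36],rate=.25)
c=capture("scene"); d=capture("top")
s=silhouettes("top","fridge_door")[0]; D=cloud(d,s["region"]); k=D[(D[:,2]>.03)&(D[:,2]<.14)]; print(np.polyfit(k[:,0],k[:,1],1))
print([ (round(x["conf"],2),x["xy"]) for cam in("scene","top") for x in spot_in(cam,"amber_jar")],current_clock())
E
```

```text
True
[ 0.4418 -0.1316  0.2216] [1.62   1.5147 0.9659]
True
moved -0.00011421920905395661 [0.588  0.8856 0.7007]
[ 0.1929 -0.2918]
[(0.53, [408.1, 222.5])] 42.875
```

```bash
python3 -c "
from bench import *
print(close_job(),current_clock())"
```

```text
the job is handed in; nothing more can be done
the job is handed in; nothing more can be done
```

The job is handed in at about 43 s: I opened the door by its handle, stood the amber jar on the rack floor and let go, then shut the door slowly and confirmed it with a gentle push that met a solid stop; the green jar and dish were not touched, but I could not see the jar inside once the door was shut.

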